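# Clamp the bound report with the loose crank

## Task

Lift the tin canister off its glass coaster and stand it on a clear bit of desk, so that you can get at the crank lying behind it. Fit the crank all the way down over the square shaft on top of the binding press and wind it clockwise, seen from above, round and round until the clamp plate is down on the blue report. Leave the crank on the shaft and put the canister back upright, wholly on its coaster; do not tip it over and do not shift the binder clips or the eraser.

Things in the scene. Friction and masses are not known exactly. Their poses are not given: they have to be found in the camera images.
- canister_mid (a point): Centre (52.5 mm above its foot) of the loose tin canister: a plain upright cylinder 60 mm across and 105 mm high, bare metal with a green band and a green screw lid; about 0.3 kg. z is its own axis, up. It starts standing on the coaster.
- coaster_top (a point): Centre of the upper face of the round frosted-glass coaster, 84 mm across and 6 mm thick, fixed to the desk. The canister stands on it, and must again at the end.
- crank_hub (a point): Centre of the crank's dark steel hub, a block 34 x 34 mm, 36 mm high, with a 16 mm square hole right through it along z. The crank (0.25 kg) lies loose on the desk, hub upright, on the far side of the canister seen from the robot, 68 to 78 mm from the coaster's centre: blocked while the canister stands there. x points along the arm to the knob; gripping along y takes the hub's two bare faces.
- crank_knob (a point): Centre of the crank's upright red knob, a round grip 18 mm across that turns freely on the crank, 60 mm from the hub's axis. It rises from 10 to 56 mm above the hub's underside (this point is 34 mm above it). Same axes as crank_hub. The arm between them is 18 mm wide, 10 mm thick, level with the hub's underside.
- shaft_seat (a point): Point on the spindle's axis, 120 mm above the desk, on the brass collar where the underside of the hub comes to rest when the crank is fully down. z up. Fixed to the press.
- press: The binding press, fixed on one side of the desk (left or right) with the coaster on the other; origin under its middle, on the spindle's axis. Grey base 130 x 190 mm, two columns, crosshead 42 x 190 mm with its top 11 mm below shaft_seat; nothing stands in the crank's way. The desk straight ahead of the robot, a strip 100 mm wide about y = 0 from x = 0.42 to 0.62 m, is always clear.
- shaft_tip (a point): Top of the upright square steel shaft, 24 mm above shaft_seat. The shaft is 14 mm square, and tapers over its top 6 mm to 8.4 mm square. x and y are square to its flat sides and turn with it, z is up. The crank fits any of the four ways round.
- spindle (a joint): How far the shaft has been wound, in rad; it grows clockwise seen from above. Starts between 0 and 1.2. The plate sinks 2.7 mm per rad and meets the report at 13.0; a firm stop is at 13.3. Turning takes some 1 to 2 N at the knob; it stays where it is left.
- plate_under (a point): Centre of the underside of the dark steel clamp plate (90 x 105 mm, 9 mm thick) of the press, which sinks as the shaft is wound. It meets the top of the blue-covered report 40 mm above the desk.
- clips: Bundle of four jumbo black binder clips, 48 x 80 mm, 60 mm high with the wire arms; origin under its middle. Leave alone.
- eraser: Pink rubber eraser, 28 x 58 x 14 mm, lying in a shallow steel tray 110 x 110 mm and 14 mm high; origin under its middle. Leave alone.
Not all that is in view belongs to the job. Leave any orange or yellow look-alike of the part that bears canister_mid alone.

How it is judged:
On the way, in this order (a step that is already met when the one before it is completed fails the run):
1. the canister stands upright on the desk, clear of the coaster (horizontal distance between canister_mid and coaster_top above 0.08 m and height (world z) of canister_mid below 0.056 m and angle between canister_mid's own z axis and vertical below 0.1 rad), for 0.2 s.
2. the crank is fully down on the square shaft, which is not yet wound (horizontal distance between crank_hub and shaft_seat below 0.004 m and z of crank_hub in the frame of shaft_seat below 0.022 m and angle between crank_hub's own z axis and vertical below 0.12 rad and value of joint spindle below 3 rad), for 0.2 s.
3. with the crank on the shaft, the plate has been wound about half-way down (horizontal distance between crank_hub and shaft_seat below 0.004 m and z of crank_hub in the frame of shaft_seat below 0.022 m and angle between crank_hub's own z axis and vertical below 0.12 rad and value of joint spindle above 7 rad), for 0.05 s.
4. with the crank on the shaft, the plate has been wound down on the report (horizontal distance between crank_hub and shaft_seat below 0.004 m and z of crank_hub in the frame of shaft_seat below 0.022 m and angle between crank_hub's own z axis and vertical below 0.12 rad and value of joint spindle above 12.4 rad), for 0.2 s.
At the end, for the whole second after the job is handed in: The crank sits at rest fully down on the shaft (within 4 mm), the spindle is wound past 12.4 rad (plate within 2 mm of the report), and the canister stands upright and at rest wholly on the coaster, its centre within 12 mm of the coaster's (all of step 4 and horizontal distance between canister_mid and coaster_top below 0.012 m and height (world z) of canister_mid between 0.055 and 0.062 m and angle between canister_mid's own z axis and vertical below 0.06 rad and linear speed of each of canister, crank below 0.02 m/s); the robot touches nothing.
It fails at once if the canister is tipped over (angle between canister_mid's own z axis and vertical above 0.6 rad).
It fails at once if a loose bystander (clips or eraser) is shifted (distance of any of clips, eraser from where it was at the start of the episode above 0.02 m).
It also fails if it takes over 72 s, if anything falls off the work surface, if the arm or the gripper's body presses on something with over 40 N, if the wrist force passes 120 N, or if a joint passes its speed limit or range.

## Robot

A 7-joint arm with a two-finger parallel gripper is mounted at the origin on the work surface. World frame = base frame: x ahead of the robot, y to its left, z up, the work surface at z = 0. Lengths are in m, angles in rad, forces in N, time in s.
With the tool pointing down it reaches from about 0.4 to 0.85 m from the base axis. Payload 10.4 kg.
Tool frame: the origin (TCP) lies at the very end of the fingers, on their centre line; the grasp point (between the pads) lies manip.grasp_offset behind it (manip.grasp_offset is the distance from the TCP to the grasp point, in m); z points along the fingers, x is the direction in which the jaws open and shut, and the axes are right-handed (so a half turn about z gives the same grasp; the last joint's range is limited). The gripper opens to 85 mm and grips with 20 to 120 N. Pads are 22 mm wide; open, the fingers measure 114 mm over their backs; the gripper's body (76 mm by 85 mm) begins 54 mm behind the grasp point. The pads swing forward as they close: fully open they stand 13 mm farther back than shut.
Start: joints at [1.125, 0.332, -0.065, 1.46, 0.022, 1.35, -0.088], TCP at [0.256, -0.57, 0.231] pointing down, gripper open.
Joint ranges: [-2.6, 2.6], [-0.5, 2.12], [-1.47, 1.34], [0.16, 2.42], [-1.27, 4.41], [0.06, 2.06], [-2.6, 2.6]. Speed limits (rad/s): [2.22, 2.22, 2.79, 2.79, 3.14, 3.14, 3.14].

## Interface

Orientations are given as a unit quaternion [x, y, z, w].
In Python, from workcell import manip gives the robot as it stands.
- The arm moves only by the shell command python3 -m crank 'ROWS' [FORCE]. ROWS is JSON, a list that holds one entry, the list of rows, each a list of 7 numbers: the shift along the world's x, y, z in units of 60 mm (1.0 is 60 mm), then the turn, a rotation vector about the world's x, y, z in units of 5 degrees (1.0 is 5 degrees), then the finger opening in mm, from 0 to 85.4. A call has 1 to 8 rows; each row shifts and turns the commanded pose from where the row before left it; what a row does not reach is not made up. A row lasts 1/8 s, in which the tool goes at most 62.5 mm and 10.7 degrees, less where a joint would pass 70% of its speed; a pose out of reach is approached as far as the arm can. A call is refused whole if a number of a shift passes 1 or a number of a turn 1, either way. A call with a gripper value outside its range is refused whole. The fingers move at their own pace and stop on an object; FORCE is the grip in N (left out, the last holds). Time passes only in rows, so rows that do not move let the fingers close. It gives the time, the measured TCP pose, the force and the opening at its end, in the units of the state.
- manip.get_obs(): the state, without advancing time (a new reading comes with each control period).
- manip.camera(name): name is "scene" or "top" or "wrist"; returns (picture, depth): 420x560x3 uint8, blue, green, red; 420x560 float32, m along the optical axis (not along the pixel's ray), 0 where there is no reading.
- manip.get_calibration(name): a dict with "fx", "fy", "cx", "cy" (pixels), "rvec" (rotation vector, rad) and "tvec" (3), from world to camera coordinates, as OpenCV has them; the wrist camera has in their place "T_tool_cam" (4x4, takes a point from camera to tool coordinates, whose origin is the TCP and whose axes are the tool frame's). Camera axes: x right, y down, z forward; pixel columns grow to the right and rows downward; lengths in m; the calibration is good to about 2 mm. The wrist camera is an equidistant fisheye: a pixel r from the principal point sees the ray r / f radians off the axis. A picture is of the moment at which its call begins: read the wrist's pose just before it. get_calibration takes no time and is no camera call.
- manip.hand_in(): hands the job in, once; it reports no verdict.
The state is a dict: "clock": time; "joint_pos": joint angles; "joint_velocities": joint speeds; "tau": joint torques, N m; "position": TCP position; "ee_rot": TCP orientation; "ft_force": force on the tool from outside, world axes, zero at the start; "torque": the same for the moment, N m; "grip_width": opening from 0.0 (shut) to 1.0 (fully open).
Only numpy, scipy, OpenCV 4.12 (cv2) and the standard library are available. Lean on these libraries where they do the work, as an engineer would, in place of code of your own. Each camera call takes 0.05 s, during which the arm holds its last target.

## Working session

There is one attempt and no reset: what is moved stays moved. The work goes in short steps, Python scripts to look and compute and a shell command to move; the robot and the scene stay as the last step left them, time stands still between calls to the robot, and variables do not carry over. Pictures are saved under pics/ and viewed, and the job is handed in when it is done.

```bash
ls; mkdir -p pics
cat > h.py <<'E'
import numpy as np, cv2
from workcell import manip
from scipy.spatial.transform import Rotation as R
def snap(name,fn):
    o=manip.get_obs(); im,d=manip.camera(name); im=np.array(im); cv2.imwrite('pics/'+fn+'.png',im); np.savez('pics/'+fn+'.npz',im=im,d=d,p=o['position'],q=o['ee_rot']); return im,d,o
def rays(name,uv,o=None):
    c=manip.get_calibration(name); uv=np.atleast_2d(np.array(uv,float))
    x=(uv[:,0]-c['cx'])/c['fx']; y=(uv[:,1]-c['cy'])/c['fy']
    if name=='wrist':
        r=np.hypot(x,y)+1e-12; d=np.c_[np.sin(r)*x/r,np.sin(r)*y/r,np.cos(r)]
        T=np.array(c['T_tool_cam']); Rt=R.from_quat(o['ee_rot']).as_matrix()
        return Rt@T[:3,3]+np.array(o['position']), d@T[:3,:3].T@Rt.T
    Rm=cv2.Rodrigues(np.array(c['rvec'],float))[0]; t=np.array(c['tvec'],float).ravel()
    return -Rm.T@t, np.c_[x,y,np.ones(len(x))]@Rm
def plane(name,uv,z,o=None):
    c,d=rays(name,uv,o); s=(z-c[2])/d[:,2]; return c+d*s[:,None]
def proj(name,P):
    c=manip.get_calibration(name); K=np.array([[c['fx'],0,c['cx']],[0,c['fy'],c['cy']],[0,0,1]])
    return cv2.projectPoints(np.atleast_2d(np.array(P,float)),np.array(c['rvec'],float),np.array(c['tvec'],float),K,None)[0][:,0]
def cloud(name,d):
    c=manip.get_calibration(name); v,u=np.mgrid[:420,:560]
    o,r=rays(name,np.c_[u.ravel(),v.ravel()]); return (o+r*d.ravel()[:,None]).reshape(420,560,3)
E
python3 - <<'E'
from h import *
for n in ['scene','top','wrist']:
    im,d,o=snap(n,n+'0'); 
    c=manip.get_calibration(n); print(n,{k:np.round(v,3) for k,v in c.items()})
print(o['position'],o['ee_rot'],o['clock'],manip.grasp_offset)
E
```

```text
pics
scene {'fx': np.float64(517.307), 'fy': np.float64(517.307), 'cx': np.float64(284.857), 'cy': np.float64(203.696), 'rvec': array([ 1.987,  1.452, -0.571]), 'tvec': array([-0.212, -0.308,  1.366])}
top {'fx': np.float64(456.242), 'fy': np.float64(456.242), 'cx': np.float64(283.678), 'cy': np.float64(214.399), 'rvec': array([ 2.141, -2.167,  0.138]), 'tvec': array([0.028, 0.573, 1.06 ])}
wrist {'fx': np.float64(325.192), 'fy': np.float64(325.192), 'cx': np.float64(276.956), 'cy': np.float64(206.516), 'T_tool_cam': array([[ 1.   ,  0.001,  0.001,  0.   ],
       [-0.001,  0.948,  0.318, -0.082],
       [-0.   , -0.318,  0.948, -0.143],
       [ 0.   ,  0.   ,  0.   ,  1.   ]])}
[ 0.25629904 -0.56968757  0.23060012] [ 8.39742708e-01 -5.42984163e-01 -5.38082411e-04 -3.06936145e-04] 0.1 0.0187
```

View pics/scene0.png

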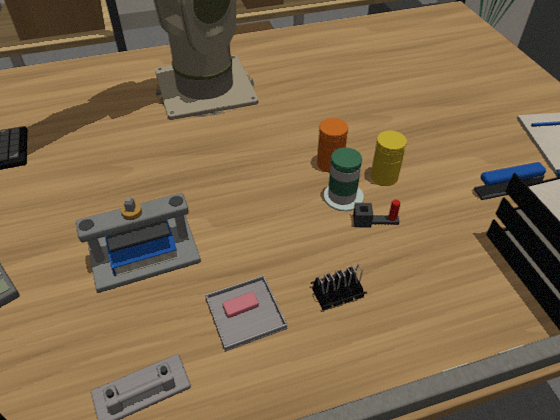

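View pics/top0.png

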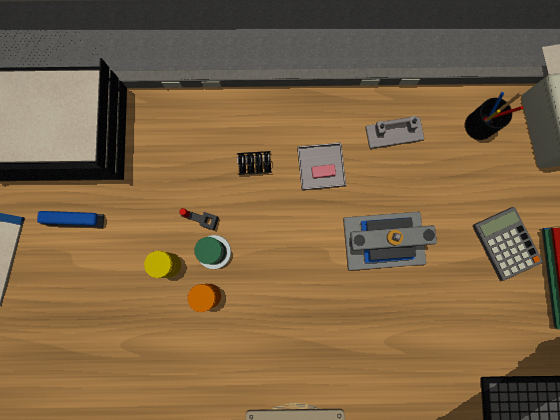

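View pics/wrist0.png

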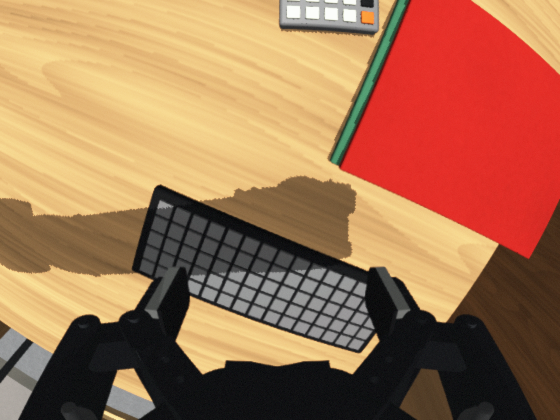

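The target is the green-lidded canister, top (209,251) and scene (345,180). Two things could be mistaken for it: the yellow tin, top (159,264), and the orange tin, top (203,297). The crank is at top (209,220), with its knob at (183,212). The press spindle is at top (396,238), and a grey look-alike hole punch stands at top (395,130). Next I'll measure these and check the choice in a close crop.

```bash
cat > m.py <<'E'
from h import *
z=np.load('pics/top0.npz'); im=z['im']; d=z['d']; zs=np.load('pics/scene0.npz')
C=cloud('top',d); hsv=cv2.cvtColor(im,cv2.COLOR_BGR2HSV)
def blob(m,box):
    x0,y0,x1,y1=box; k=np.zeros_like(m); k[y0:y1,x0:x1]=m[y0:y1,x0:x1]; return k
H,S,V=cv2.split(hsv)
g=blob(((H>65)&(H<95)&(S>100)).astype(np.uint8),(185,225,240,280))
cn=max(cv2.findContours(g,0,2)[0],key=cv2.contourArea); (u,v),r=cv2.minEnclosingCircle(cn); print('lid',u,v,r,plane('top',[u,v],.111))
w=C[...,2]
m=g>0; print('lid depth z',np.median(w[m]), np.median(C[m],0))
for nm,box,lo,hi in [('tinY',(140,245,185,285),.06,.13),('tinO',(183,280,225,315),.06,.13),('canister',(190,230,235,275),.095,.13),('hub',(195,205,225,235),.028,.045),('knob',(175,203,195,222),.045,.065),('clips',(230,145,275,180),.02,.08),('tray',(295,140,350,192),.01,.05),('tip',(380,225,410,252),.13,.16),('crosshead',(345,220,440,255),.1,.118),('collar',(380,225,410,252),.112,.13)]:
    k=blob(((w>lo)&(w<hi)).astype(np.uint8),box)>0
    P=C[k]; print(nm,k.sum(),np.round(P.mean(0),4),np.round(P.min(0),3),np.round(P.max(0),3))
    if nm in('hub','tip','crosshead','collar'):
        pts=np.argwhere(k)[:,::-1].astype(np.float32); print('   ',cv2.minAreaRect(pts))
cr=cv2.resize(im[190:290,150:250],(500,500),interpolation=2); c2=cv2.resize(im[200:270,345:445],(500,350),interpolation=2)
c3=zs['im'][140:240,310:410]; c4=zs['im'][185:285,80:200]
cv2.imwrite('pics/crop1.png',np.vstack([np.hstack([cr[:300],cv2.resize(c2,(300,300))]),np.hstack([cv2.resize(c3,(400,300)),cv2.resize(c4,(400,300))])]))
print(proj('top',[[.4,.05,0],[.62,-.05,0]]))
E
python3 m.py
```

```text
lid 210.0 250.0 15.297158241271973 [[0.48593296 0.18571263 0.111     ]]
lid depth z 0.11125040811554121 [0.48589898 0.18812797 0.11125041]
tinY 696 [0.4562 0.3    0.1016] [0.428 0.273 0.06 ] [0.486 0.334 0.111]
tinO 673 [0.3822 0.2036 0.1026] [0.352 0.176 0.06 ] [0.411 0.237 0.112]
canister 608 [0.4858 0.1909 0.1111] [0.457 0.161 0.097] [0.515 0.222 0.117]
hub 171 [0.5615 0.2041 0.0362] [0.541 0.182 0.028] [0.582 0.225 0.043]
    ((207.75003051757812, 220.25001525878906), (14.862702369689941, 13.914020538330078), 18.434947967529297)
knob 50 [0.5801 0.2603 0.0555] [0.572 0.253 0.047] [0.59 0.27 0.06]
clips 353 [0.7054 0.0941 0.0351] [0.677 0.056 0.02 ] [0.733 0.132 0.063]
tray 505 [ 0.6911 -0.0763  0.0153] [ 0.639 -0.132  0.01 ] [ 0.756 -0.014  0.023]
tip 50 [ 0.5089 -0.2215  0.141 ] [ 0.501 -0.23   0.13 ] [ 0.517 -0.214  0.147]
    ((396.2000732421875, 236.40000915527344), (6.957010269165039, 6.957010269165039), 18.43494987487793)
crosshead 1419 [ 0.5089 -0.2212  0.109 ] [ 0.483 -0.319  0.101] [ 0.535 -0.127  0.118]
    ((393.0375061035156, 237.4774627685547), (18.86363410949707, 85.26753997802734), 85.51539611816406)
collar 162 [ 0.509  -0.2212  0.1192] [ 0.494 -0.256  0.112] [ 0.528 -0.196  0.129]
    ((395.5, 236.5), (27.0, 15.0), -0.0)
[[272.76015079 286.99339263]
 [312.01430932 197.40077099]]
```

View pics/crop1.png

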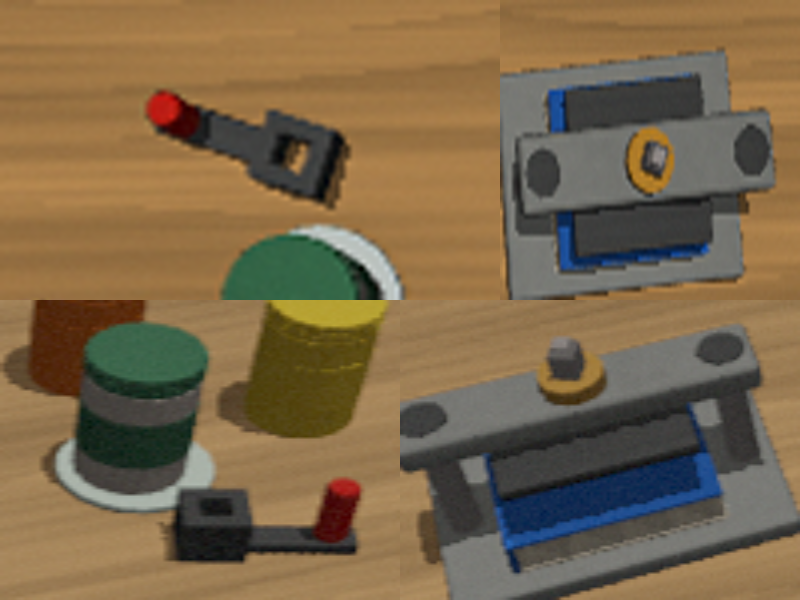

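The crops confirm the bare-metal tin with the green band and lid standing on the glass coaster, and the crank with its dark hub and red knob beyond it. The yellow and orange tins stay alone. Moving above the canister now.

```bash
python3 -m crank '[[[0.3,0.97,0,0,0,0.96,85],[0.3,0.97,0,0,0,0.96,85],[0.3,0.97,0,0,0,0.96,85],[0.3,0.97,0,0,0,0.96,85],[0.3,0.97,0,0,0,0.96,85],[0.3,0.97,0,0,0,0.96,85],[0.3,0.97,0,0,0,0.96,85],[0.3,0.97,0,0,0,0.96,85]]]'
```

```text
clock: 1.15
position: [0.4006, -0.1025, 0.2314]
ee_rot: [0.972, -0.235, 0.0, 0.0]
ft_force: [1.3, -0.2, -0.1]
grip_width: 0.996
```

```bash
python3 -m crank '[[[0.3,0.97,0,0,0,0.96,85],[0.3,0.97,0,0,0,0.96,85],[0.3,0.8,0,0,0,0,85],[0,0,0,0,0,0,85]]]'
```

```text
clock: 1.65
position: [0.4547, 0.0641, 0.2314]
ee_rot: [0.988, -0.151, -0.0, -0.001]
ft_force: [0.0, -0.6, 0.5]
grip_width: 0.992
```

Run:
```python
from h import *
im,d,o=snap('wrist','w1'); print(o['position'],R.from_quat(o['ee_rot']).as_matrix()[:,0])
hsv=cv2.cvtColor(im,cv2.COLOR_BGR2HSV);H,S,V=cv2.split(hsv)
g=((H>65)&(H<95)&(S>100)).astype(np.uint8)
for c in sorted(cv2.findContours(g,0,2)[0],key=cv2.contourArea)[-3:]: print(cv2.contourArea(c),cv2.minEnclosingCircle(c),cv2.boundingRect(c))
```

```text
[0.45470376 0.06406542 0.23136332] [ 9.54221924e-01 -2.99099376e-01 -2.86495906e-04]
0.5 ((516.5, 365.5), 0.7072067856788635) (516, 365, 2, 2)
2.0 ((515.0, 372.0), 2.0000998973846436) (513, 371, 5, 2)
4049.5 ((266.5830078125, 44.560062408447266), 37.003231048583984) (230, 9, 74, 72)
```

View pics/w1.png

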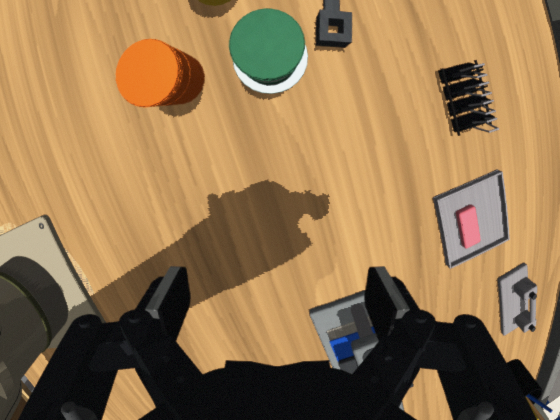

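The wrist picture shows the green lid at (267,45) with the coaster rim beneath it, the hub at (334,29) and the orange tin at (150,73).

Run:
```python
from h import *
z=np.load('pics/w1.npz'); o=dict(position=z['p'],ee_rot=z['q']); im=z['im']
H,S,V=cv2.split(cv2.cvtColor(im,cv2.COLOR_BGR2HSV))
g=((H>65)&(H<95)&(S>100)).astype(np.uint8)
c=max(cv2.findContours(g,0,2)[0],key=cv2.contourArea)[:,0]
P=plane('wrist',c,.111,o); print('lid',cv2.minEnclosingCircle((P[:,:2]*1000).astype(np.float32)))
print('hub approx',plane('wrist',[[334,29]],.036,o))
# coaster in top & scene: white
for n in('top','scene'):
    zz=np.load(f'pics/{n}0.npz'); im=zz['im']; H,S,V=cv2.split(cv2.cvtColor(im,cv2.COLOR_BGR2HSV))
    b=proj(n,[[.486,.187,0.006]])[0].astype(int); print(b)
    m=((S<60)&(V>150)).astype(np.uint8); k=np.zeros_like(m); k[b[1]-30:b[1]+30,b[0]-30:b[0]+30]=m[b[1]-30:b[1]+30,b[0]-30:b[0]+30]
    ys,xs=np.nonzero(k); P=plane(n,np.c_[xs,ys],.006); hull=cv2.convexHull((P[:,:2]*1000).astype(np.float32)); print(n,len(xs),cv2.minEnclosingCircle(hull))
```

```text
lid ((486.0872802734375, 189.19638061523438), 30.221715927124023)
hub approx [[0.55906779 0.19963496 0.036     ]]
[216 252]
top 219 ((487.74432373046875, 195.01832580566406), 41.396507263183594)
[339 195]
scene 258 ((484.7772521972656, 195.31588745117188), 41.520774841308594)
```

```bash
python3 -m crank '[[[0.174,0.69,0,0,0,0,85],[0.174,0.69,0,0,0,0,85],[0.174,0.68,0,0,0,0,85],[0,0,-0.5,0,0,0,85],[0,0,-0.5,0,0,0,85],[0,0,0,0,0,0,85],[0,0,0,0,0,0,85]]]' 40
python3 - <<'E'
from h import *
snap('wrist','w2')
E
```

```text
clock: 2.58
position: [0.4864, 0.183, 0.1724]
ee_rot: [0.988, -0.155, 0.001, -0.0]
ft_force: [-0.3, 0.7, 0.6]
grip_width: 0.99
```

View pics/w2.png

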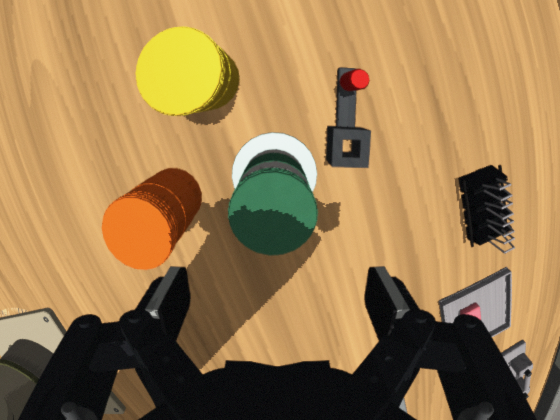

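The lid is at (272,212), the hub hole at (350,148) and the red knob at (357,79), with the jaws straddling the lid. I'll measure from this view.

```bash
cat >> h.py <<'E'
def load(fn):
    z=np.load('pics/'+fn+'.npz'); return z['im'],dict(position=z['p'],ee_rot=z['q'])
E
python3 - <<'E'
from h import *
im,o=load('w2'); H,S,V=cv2.split(cv2.cvtColor(im,cv2.COLOR_BGR2HSV)); H=H.astype(int)
g=((H>65)&(H<95)&(S>100)).astype(np.uint8)
c=max(cv2.findContours(g,0,2)[0],key=cv2.contourArea)[:,0]; c=c[c[:,1]>205]
P=plane('wrist',c,.111,o)[:,:2]; A=np.c_[2*P,np.ones(len(P))]; s=np.linalg.lstsq(A,(P**2).sum(1),rcond=None)[0]; print('lid',s[:2],np.sqrt(s[2]+s[0]**2+s[1]**2))
w=((S<70)&(V>140)).astype(np.uint8); w[:120]=0;w[230:]=0;w[:,:225]=0;w[:,330:]=0
c=max(cv2.findContours(w,0,2)[0],key=cv2.contourArea); h=cv2.convexHull(c)[:,0]; P=plane('wrist',h,.006,o)[:,:2]; print('coaster',cv2.minEnclosingCircle((P*1000).astype(np.float32)))
r=(((H<8)|(H>172))&(S>170)&(V>120)).astype(np.uint8); r[:, :330]=0; r[110:]=0
c=max(cv2.findContours(r,0,2)[0],key=cv2.contourArea); (u,v),rr=cv2.minEnclosingCircle(c); print('knob px',u,v,rr,cv2.boundingRect(c))
k=((V<85)&(S<120)).astype(np.uint8); k[:60]=0;k[180:]=0;k[:,:320]=0;k[:,380:]=0
cs=sorted(cv2.findContours(k,cv2.RETR_CCOMP,2)[0],key=cv2.contourArea)[-3:]
for c in cs: print(cv2.contourArea(c),cv2.boundingRect(c),cv2.minAreaRect(c),)
cv2.imwrite('pics/w2c.png',cv2.resize(im[50:190,290:410],None,fx=4,fy=4,interpolation=2))
E
```

```text
lid [0.48671073 0.19152379] 0.029244394110916193
coaster ((487.9281005859375, 194.07167053222656), 41.7757568359375)
knob px 359.8636474609375 78.31818389892578 10.087520599365234 (350, 69, 19, 20)
29.0 (339, 96, 10, 7) ((343.3783874511719, 99.22972106933594), (9.370742797851562, 5.589565753936768), 9.462321281433105)
144.0 (341, 138, 12, 15) ((346.5, 145.0), (14.0, 11.0), 90.0)
2317.0 (326, 68, 44, 99) ((349.0552062988281, 117.06207275390625), (42.7496337890625, 97.71344757080078), 3.3664605617523193)
```

View pics/w2c.png

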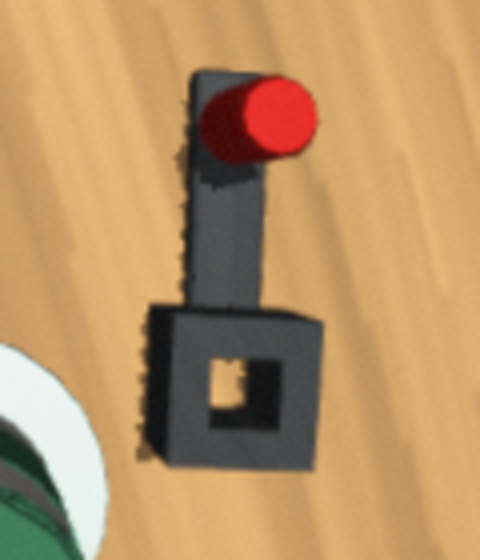

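```bash
python3 - <<'E'
from h import *
im,o=load('w2')
q=np.array([(175,308),(322,323),(313,469),(168,465)])/4+[290,50]
P=plane('wrist',q,.036,o); print(P, 'hub',P.mean(0)); e=P[1]-P[0]+P[2]-P[3]; print('y-axis ang',np.degrees(np.arctan2(e[1],e[0])),np.linalg.norm(e)/2)
e=P[0]-P[3]+P[1]-P[2]; print('x-axis ang',np.degrees(np.arctan2(e[1],e[0])),np.linalg.norm(e)/2)
k=plane('wrist',[[360.2,79]],.056,o)[0]; print(k, k-P.mean(0),np.degrees(np.arctan2(*(k-P.mean(0))[1::-1])))
E
python3 -m crank '[[[0,0.13,-0.4,0,0,0,85],[0,0,-0.5,0,0,0,85],[0,0,-0.5,0,0,0,85],[0,0,-0.3,0,0,0,85],[0,0,0,0,0,0,85],[0,0,0,0,0,0,85]]]' 40
```

```text
[[0.55230459 0.22539275 0.036     ]
 [0.58326011 0.21327724 0.036     ]
 [0.57306263 0.18195127 0.036     ]
 [0.54137063 0.19241954 0.036     ]] hub [0.56249949 0.2032602  0.036     ]
y-axis ang -19.823697225999123 0.033296919366529835
x-axis ang 71.80727333158151 0.033841255546384015
[0.58135649 0.25957281 0.056     ] [0.01885701 0.05631261 0.02      ] 71.48621106841127
clock: 3.38
position: [0.4866, 0.1918, 0.0706]
ee_rot: [0.988, -0.155, 0.001, -0.0]
ft_force: [-0.8, -0.2, -0.8]
grip_width: 0.997
```

```bash
python3 -m crank '[[[0,0,0,0,0,0,45],[0,0,0,0,0,0,45],[0,0,0,0,0,0,45],[0,0,0,0,0,0,45],[0,0,0,0,0,0,45],[0,0,0,0,0,0,45]]]' 40
```

```text
clock: 4.12
position: [0.4863, 0.1917, 0.0704]
ee_rot: [0.988, -0.155, 0.001, -0.0]
ft_force: [-1.7, -0.7, 6.5]
grip_width: 0.696
```

```bash
python3 -m crank '[[[0,0,0.3,0,0,0,45],[0,0,0.6,0,0,0,45],[0,0,0,0,0,0,45],[0,-0.5,0,0,0,0,45],[0.05,-0.8,0,0,0,0,45],[0.05,-0.8,0,0,0,0,45],[0,-0.7,0,0,0,0,45],[0,0,0,0,0,0,45]]]'
```

```text
clock: 5.12
position: [0.4912, 0.0193, 0.1226]
ee_rot: [0.988, -0.157, -0.001, 0.001]
ft_force: [-0.5, 0.8, -4.7]
grip_width: 0.692
```

```bash
python3 -m crank '[[[0,0,-0.4,0,0,0,45],[0,0,-0.35,0,0,0,45],[0,0,-0.15,0,0,0,45],[0,0,-0.05,0,0,0,45],[0,0,0,0,0,0,45],[0,0,0,0,0,0,45]]]'
python3 - <<'E'
from h import *
snap('wrist','w3'); snap('scene','s3')
E
```

```text
clock: 5.88
position: [0.4922, 0.0235, 0.0669]
ee_rot: [0.988, -0.154, 0.001, -0.0]
ft_force: [-0.6, -1.0, -3.7]
grip_width: 0.697
```

View pics/s3.png

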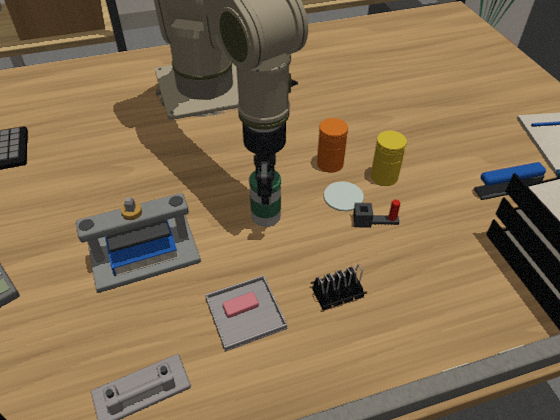

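The canister hangs upright just above the desk in the clear strip at (265,200), and the coaster at (343,195) is bare. I'll lower the last 2 mm and watch the force.

```bash
python3 -m crank '[[[0,0,-0.02,0,0,0,45],[0,0,-0.02,0,0,0,45],[0,0,0,0,0,0,45]]]'; python3 -m crank '[[[0,0,-0.01,0,0,0,45],[0,0,0,0,0,0,45]]]'
python3 - <<'E'
from h import *
z=np.load('pics/s3.npz'); im=z['im']
H,S,V=cv2.split(cv2.cvtColor(im,cv2.COLOR_BGR2HSV)); m=((S<70)&(V>140)).astype(np.uint8); k=np.zeros_like(m); k[178:212,318:368]=m[178:212,318:368]
c=cv2.convexHull(max(cv2.findContours(k,0,2)[0],key=cv2.contourArea))[:,0]; P=plane('scene',c,.006)[:,:2]; print(cv2.minEnclosingCircle((P*1000).astype(np.float32)),P.min(0),P.max(0))
E
```

```text
clock: 6.35
position: [0.4919, 0.0234, 0.0644]
ee_rot: [0.988, -0.155, 0.0, 0.0]
ft_force: [-2.9, -0.8, 4.8]
grip_width: 0.692
clock: 6.6
position: [0.492, 0.0235, 0.0644]
ee_rot: [0.988, -0.155, 0.0, 0.0]
ft_force: [-6.8, -0.7, 13.8]
grip_width: 0.695
((485.00567626953125, 194.82113647460938), 42.25265121459961) [0.44306429 0.15370826] [0.5260273  0.23704258]
```

```bash
python3 -m crank '[[[0,0,0.01,0,0,0,80],[0,0,0,0,0,0,85],[0,0,0,0,0,0,85],[0,0,0,0,0,0,85],[0,0,0.5,0,0,0,85],[0,0,0.7,0,0,0,85],[0,0,0.2,0,0,0,85],[0,0,0,0,0,0,85]]]'
```

```text
clock: 7.6
position: [0.4921, 0.0232, 0.1482]
ee_rot: [0.988, -0.155, 0.001, 0.0]
ft_force: [0.4, -0.1, -0.0]
grip_width: 0.996
```

```bash
python3 -m crank '[[[0.3,0.75,0,0,0,0,65],[0.3,0.75,0,0,0,0,50],[0.3,0.75,0,0,0,0,50],[0.27,0.75,0,0,0,0,50],[0,0,0,0,0,0,50],[0,0,0,0,0,0,50]]]'
python3 - <<'E'
from h import *
snap('wrist','w4'); snap('scene','s4')
E
```

```text
clock: 8.35
position: [0.5613, 0.2029, 0.1463]
ee_rot: [0.988, -0.154, -0.001, 0.001]
ft_force: [0.3, -0.7, 0.2]
grip_width: 0.59
```

View pics/w4.png

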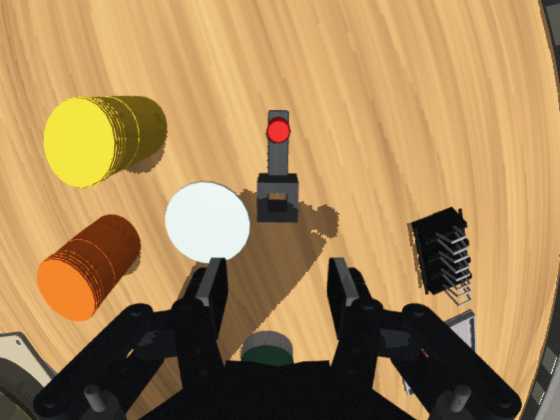

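View pics/s4.png

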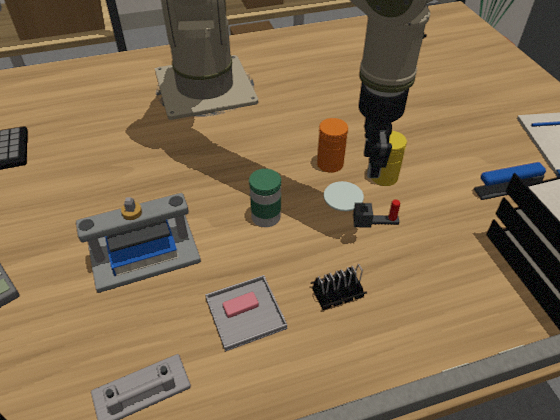

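The canister stands upright at scene (265,200). In the wrist view the hub (277,200) and knob (279,130) line up with the jaws. Measuring again, then descending.

```bash
python3 - <<'E'
from h import *
im,o=load('w4'); H,S,V=cv2.split(cv2.cvtColor(im,cv2.COLOR_BGR2HSV)); H=H.astype(int)
w=((S<70)&(V>140)).astype(np.uint8); w[:170]=0;w[275:]=0;w[:,:150]=0;w[:,255:]=0
c=max(cv2.findContours(w,0,2)[0],key=cv2.contourArea); h=cv2.convexHull(c)[:,0]; P=plane('wrist',h,.006,o)[:,:2]; print('coaster',cv2.minEnclosingCircle((P*1000).astype(np.float32)))
k=((V<85)&(S<120)).astype(np.uint8); k[:100]=0;k[235:]=0;k[:,:250]=0;k[:,305:]=0
c=max(cv2.findContours(k,0,2)[0],key=cv2.contourArea)[:,0]
b=c[c[:,1]>195]; y=c[:,1].max(); print('front edge y',y,'x',b[:,0].min(),b[:,0].max())
P=plane('wrist',[[b[:,0].min(),y],[b[:,0].max(),y]],.036,o); print(P, P.mean(0)+.017*np.array([.317,.948,0]))
r=(((H<8)|(H>172))&(S>170)&(V>120)).astype(np.uint8); r[:,:250]=0; r[:,300:]=0; r[160:]=0
c=max(cv2.findContours(r,0,2)[0],key=cv2.contourArea); (u,v),rr=cv2.minEnclosingCircle(c); print(u,v,rr,plane('wrist',[[u,v]],.056,o))
E
python3 -m crank '[[[0,0,-0.6,0,0,0,50],[0,0,-0.6,0,0,0,50],[0,0,-0.6,0,0,0,50],[0,0,-0.3,0,0,0,50],[0,0,0,0,0,0,50],[0,0,0,0,0,0,50]]]' 60
```

```text
coaster ((488.5531005859375, 193.7256622314453), 42.37160873413086)
front edge y 222 x 257 297
[[0.54098061 0.19186635 0.036     ]
 [0.57281352 0.18173788 0.036     ]] [0.56228606 0.20291811 0.036     ]
278.08905029296875 130.36300659179688 11.928071022033691 [[0.58121317 0.26051236 0.056     ]]
clock: 9.2
position: [0.5629, 0.2036, 0.0234]
ee_rot: [0.988, -0.155, 0.001, -0.0]
ft_force: [0.7, 0.1, 0.8]
grip_width: 0.587
```

```bash
python3 -m crank '[[[0,0,-0.14,0,0,0,50],[0,0,-0.1,0,0,0,50],[0,0,0,0,0,0,50],[0,0,0,0,0,0,20],[0,0,0,0,0,0,20],[0,0,0,0,0,0,20],[0,0,0,0,0,0,20],[0,0,0,0,0,0,20]]]' 60
```

```text
clock: 10.2
position: [0.5622, 0.2035, 0.0078]
ee_rot: [0.988, -0.154, 0.0, -0.0]
ft_force: [-0.1, 0.4, 4.4]
grip_width: 0.388
```

```bash
python3 -m crank '[[[0,0,0.2,0,0,0,20],[0,0,0.4,0,0,0,20],[0,0,0.7,0,0,0,20],[0,0,0.8,0,0,0,20],[0,0,0.8,0,0,0,20],[0,0,0.5,0,0,0,20],[0,0,0,0,0,0,20]]]'
python3 - <<'E'
from h import *
snap('wrist','w5'); snap('scene','s5'); snap('top','t5')
E
```

```text
clock: 11.08
position: [0.5627, 0.204, 0.214]
ee_rot: [0.988, -0.154, 0.002, -0.001]
ft_force: [0.1, -0.6, -2.9]
grip_width: 0.389
```

View pics/w5.png

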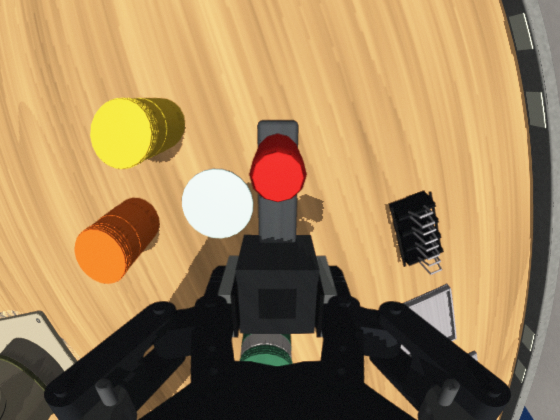

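View pics/s5.png

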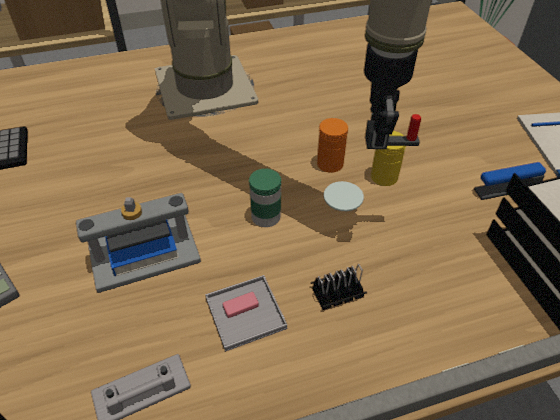

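The crank is held level, hub in the jaws at wrist (278,300) with the knob at (278,170). Carrying it to a vantage point beside the shaft.

```bash
python3 -m crank '[[[-0.29,-0.6,0,0,0,0,20],[-0.29,-0.9,0,0,0,0,20],[-0.29,-0.97,0,0,0,0,20],[-0.29,-0.97,0,0,0,0,20],[-0.29,-0.97,0,0,0,0,20],[-0.29,-0.97,0,0,0,0,20],[-0.29,-0.97,0,0,0,0,20],[-0.29,-0.97,0,0,0,0,20]]]'
python3 -m crank '[[[0,-0.5,0,0,0,0,20],[0,0,0,0,0,0,20],[0,0,0,0,0,0,20]]]'
python3 - <<'E'
from h import *
snap('wrist','w6'); snap('top','t6');snap('scene','s6')
E
```

```text
clock: 12.22
position: [0.4211, -0.2374, 0.2103]
ee_rot: [0.988, -0.155, -0.001, -0.0]
ft_force: [0.3, -0.8, -3.3]
grip_width: 0.39
clock: 12.6
position: [0.4226, -0.2646, 0.2105]
ee_rot: [0.988, -0.154, -0.001, -0.001]
ft_force: [-0.0, 0.7, -1.9]
grip_width: 0.389
```

View pics/w6.png

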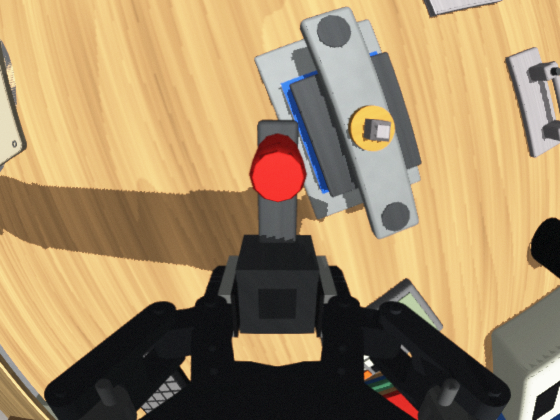

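Run:
```python
from h import *
im,o=load('w6'); a=cv2.resize(im[95:160,340:405],(520,520),interpolation=2)
b=cv2.resize(im[225:345,220:340],(480,480),interpolation=2); 
s=np.load('pics/s6.npz')['im']
cv2.imwrite('pics/w6c.png',np.hstack([a,a[:,:8]*0,]) ); cv2.imwrite('pics/w6d.png',b)
im,_=load('t6'); u,v=map(int,proj('top',[[.509,-.2215,.144]])[0]); u2,v2=map(int,proj('scene',[[.509,-.2215,.144]])[0])
cv2.imwrite('pics/t6c.png',np.hstack([cv2.resize(im[v-20:v+20,u-20:u+20],(400,400),interpolation=2),cv2.resize(s[v2-20:v2+20,u2-20:u2+20],(400,400),interpolation=2)])); print(u,v,u2,v2)
```

```text
396 236 129 199
```

View pics/w6c.png

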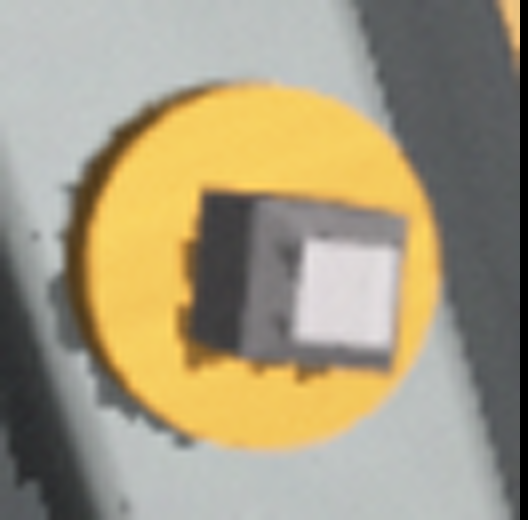

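View pics/w6d.png

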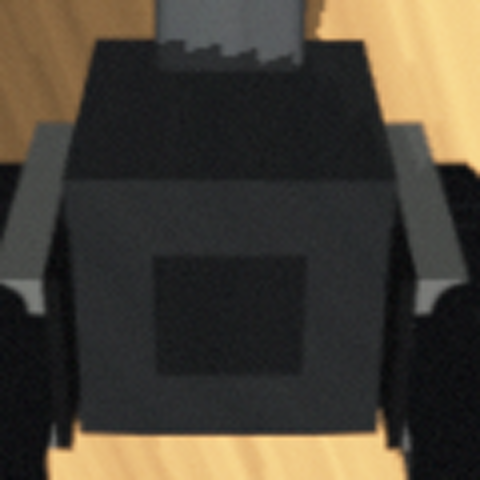

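View pics/t6c.png

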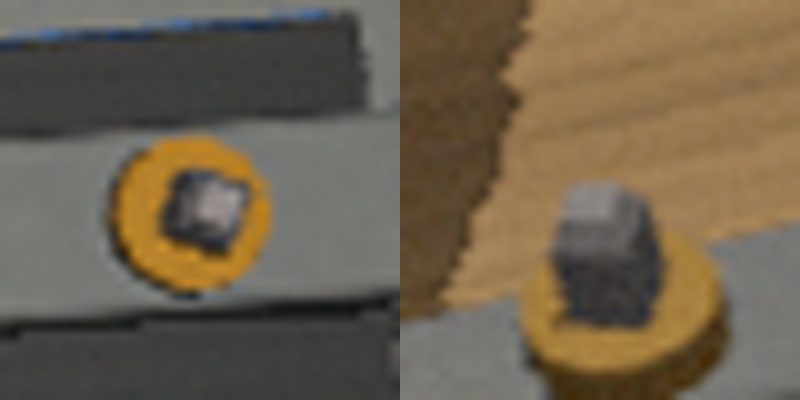

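Run:
```python
from h import *
im,o=load('w6'); tcp=np.array(o['position']); 
def ang(P):
    e=P[1]-P[0]+P[2]-P[3]; f=P[3]-P[0]+P[2]-P[1]; return np.degrees(np.arctan2(e[1],e[0])),np.degrees(np.arctan2(f[1],f[0])),np.linalg.norm(e)/2,np.linalg.norm(f)/2
q=np.array([(302,237),(395,244),(388,347),(295,340)])/8+[340-.4,95-.4]
P=plane('wrist',q,.144,o); print('tip',P.mean(0),ang(P))
q=np.array([(250,197),(406,215),(388,370),(242,355)])/8+[340-.4,95-.4]
P=plane('wrist',q,.138,o); print('shoulder',P.mean(0),ang(P))
H,S,V=cv2.split(cv2.cvtColor(im,cv2.COLOR_BGR2HSV)); m=((H>15)&(H<30)&(S>150)).astype(np.uint8); k=m*0;k[98:158,345:400]=m[98:158,345:400]
c=max(cv2.findContours(k,0,2)[0],key=cv2.contourArea); h=cv2.convexHull(c)[:,0]; P=plane('wrist',h,.12,o)[:,:2]; print('collar',cv2.minEnclosingCircle((P*1000).astype(np.float32)))
q=np.array([(66,180),(395,180),(380,433),(80,433)])/4+[220-.4,225-.4]
zt=tcp[2]-.0078+.036
P=plane('wrist',q,zt,o); print('hub',P.mean(0),P.mean(0)-tcp,ang(P))
q=np.array([(153,256),(306,256),(303,375),(157,375)])/4+[220-.4,225-.4]
P=plane('wrist',q,zt,o); print('hole',P.mean(0),P.mean(0)-tcp,ang(P))
print('tcp',tcp,R.from_quat(o['ee_rot']).as_matrix()[:,0],R.from_quat(o['ee_rot']).as_matrix()[:,2])
for n,f in(('top','t6'),('scene','s6')):
    im=np.load(f'pics/{f}.npz')['im'];u,v=map(int,proj(n,[[.509,-.2215,.12]])[0]); H,S,V=cv2.split(cv2.cvtColor(im,cv2.COLOR_BGR2HSV)); m=((H>12)&(H<30)&(S>150)&(V>(150 if n=='top' else 120))).astype(np.uint8); k=m*0;k[v-12:v+12,u-14:u+14]=m[v-12:v+12,u-14:u+14]
    c=np.vstack([x for x in cv2.findContours(k,0,2)[0]]); h=cv2.convexHull(c)[:,0]; P=plane(n,h,.12)[:,:2]; print(n,cv2.minEnclosingCircle((P*1000).astype(np.float32)))
q=np.array([(203,172),(248,185),(232,240),(190,222)])/10
```

```text
tip [ 0.50958286 -0.22449756  0.144     ] (np.float64(-18.873874025657145), np.float64(-108.57649955685851), np.float64(0.008271607175110359), np.float64(0.008662023646262446))
shoulder [ 0.5094948  -0.22439883  0.138     ] (np.float64(-20.7525174913999), np.float64(-109.63160969787495), np.float64(0.013771949158563198), np.float64(0.01352895119017808))
collar ((508.83184814453125, -223.44461059570312), 17.41442108154297)
hub [ 0.42336071 -0.26506115  0.23867656] [ 0.00075835 -0.00047953  0.0282    ] (np.float64(-17.60695492369124), np.float64(-107.71128088315582), np.float64(0.03370709686341215), np.float64(0.03374866178931699))
hole [ 0.42328017 -0.26514699  0.23867656] [ 0.00067781 -0.00056537  0.0282    ] (np.float64(-17.603127768364583), np.float64(-107.43629313898141), np.float64(0.01596321567461747), np.float64(0.015866948045908977))
tcp [ 0.42260236 -0.26458162  0.21047656] [ 0.95255144 -0.30437271 -0.00173663] [-0.00128194  0.00169368 -0.99999774]
top ((509.5351867675781, -223.4517822265625), 16.2935848236084)
scene ((507.7879943847656, -223.70553588867188), 16.342824935913086)
```

```bash
python3 -m crank '[[[0.48,0.225,0,0,0,-0.2,20],[0.48,0.225,0,0,0,-0.2,20],[0.475,0.231,-0.3,0,0,0,20],[0,0,0,0,0,0,20],[0,0,0,0,0,0,20],[0,0,0,0,0,0,20]]]'
python3 - <<'E'
from h import *
im,d,o=snap('wrist','w7'); s,d,_=snap('scene','s7'); print(o['position'],R.from_quat(o['ee_rot']).as_matrix()[:,0])
u,v=map(int,proj('scene',[[.509,-.2215,.144]])[0])
cv2.imwrite('pics/w7c.png',np.hstack([cv2.resize(im[225:345,220:340],(400,400),interpolation=2),cv2.resize(s[v-50:v+50,u-50:u+50],(400,400),interpolation=2)]))
E
```

```text
clock: 13.5
position: [0.5084, -0.2256, 0.1941]
ee_rot: [0.985, -0.172, 0.0, 0.0]
ft_force: [0.8, -0.3, -1.9]
grip_width: 0.392
[ 0.50844022 -0.22558817  0.19405857] [ 9.40680770e-01 -3.39292219e-01  6.91393096e-04]
```

View pics/w7c.png

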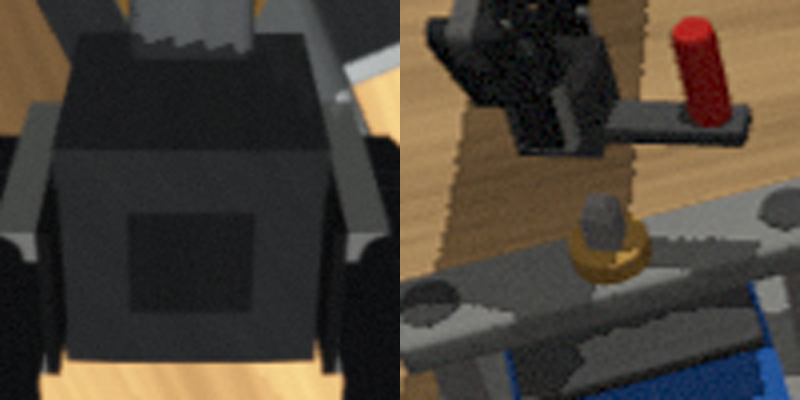

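```bash
python3 -m crank '[[[0.005,0.03,-0.3,0,0,0,20],[0,0,-0.3,0,0,0,20],[0,0,0,0,0,0,20],[0,0,0,0,0,0,20]]]'
python3 - <<'E'
from h import *
for i in range(3):
    o=manip.get_obs(); print(o['position'],o['ft_force'])
E
```

```text
clock: 14.1
position: [0.5093, -0.2231, 0.1575]
ee_rot: [0.985, -0.172, -0.0, -0.0]
ft_force: [-0.2, 1.2, -2.4]
grip_width: 0.384
[ 0.50925923 -0.22305553  0.15750848] [-0.23123142  1.1736717  -2.40726436]
[ 0.50925923 -0.22305553  0.15750848] [-0.23123142  1.1736717  -2.40726436]
[ 0.50925923 -0.22305553  0.15750848] [-0.23123142  1.1736717  -2.40726436]
```

```bash
python3 -m crank '[[[-0.005,-0.01,-0.08,0,0,0,20],[0,0,-0.06,0,0,0,20],[0,0,-0.05,0,0,0,20],[0,0,0,0,0,0,20]]]'; python3 -m crank '[[[0,0,-0.05,0,0,0,20],[0,0,-0.03,0,0,0,20],[0,0,0,0,0,0,20]]]'
```

```text
clock: 14.6
position: [0.5088, -0.2237, 0.1459]
ee_rot: [0.985, -0.172, -0.0, -0.0]
ft_force: [0.1, -0.5, -2.5]
grip_width: 0.389
clock: 14.98
position: [0.5088, -0.2237, 0.1412]
ee_rot: [0.985, -0.172, -0.0, -0.0]
ft_force: [-0.1, -0.3, -2.4]
grip_width: 0.385
```

```bash
python3 -m crank '[[[0,0,-0.08,0,0,0,20],[0,0,-0.08,0,0,0,20],[0,0,-0.04,0,0,0,20],[0,0,0,0,0,0,20]]]'; python3 -m crank '[[[0,0,-0.02,0,0,0,20],[0,0,0,0,0,0,20]]]'
```

```text
clock: 15.48
position: [0.5088, -0.2236, 0.1291]
ee_rot: [0.985, -0.172, -0.0, -0.0]
ft_force: [0.3, 0.3, -2.9]
grip_width: 0.392
clock: 15.72
position: [0.5089, -0.2237, 0.1282]
ee_rot: [0.985, -0.172, 0.0, 0.0]
ft_force: [-0.2, 0.3, -2.8]
grip_width: 0.39
```

Nearly seated with no contact force. I'll go another 1 mm, then release and let it drop.

```bash
python3 -m crank '[[[0,0,-0.012,0,0,0,20],[0,0,-0.008,0,0,0,20],[0,0,0,0,0,0,20]]]'; python3 -m crank '[[[0,0,0,0,0,0,50],[0,0,0,0,0,0,50],[0,0,0,0,0,0,50],[0,0,0,0,0,0,50],[0,0,0.5,0,0,0,50],[0,0,0.8,0,0,0,50],[0,0,0,0,0,0,50],[0,0,0,0,0,0,50]]]'
python3 - <<'E'
from h import *
im,d,o=snap('wrist','w8'); s,d,_=snap('scene','s8'); print(o['position'],R.from_quat(o['ee_rot']).as_matrix()[:,0])
u,v=map(int,proj('scene',[[.509,-.2215,.144]])[0])
cv2.imwrite('pics/w8c.png',np.hstack([cv2.resize(im,(533,400)),cv2.resize(s[v-50:v+50,u-33:u+33],(264,400),interpolation=2)]))
E
```

```text
clock: 16.1
position: [0.509, -0.2238, 0.1278]
ee_rot: [0.985, -0.172, 0.0, 0.0]
ft_force: [-3.8, 2.0, 6.4]
grip_width: 0.389
clock: 17.1
position: [0.5087, -0.2238, 0.2046]
ee_rot: [0.985, -0.172, -0.0, 0.0]
ft_force: [-0.2, -0.4, 0.2]
grip_width: 0.581
[ 0.50870481 -0.22375978  0.20459314] [ 9.40966969e-01 -3.38498385e-01 -8.19659338e-05]
```

View pics/w8c.png

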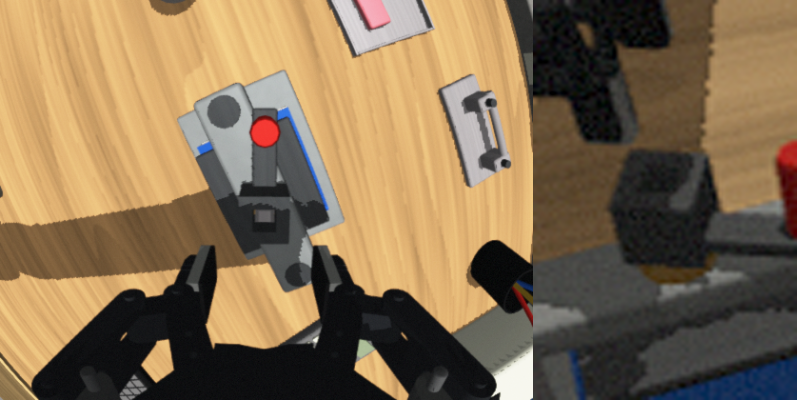

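The hub is down on the collar. The contact force was 6 N at the expected height, and the shaft shows in the hole at wrist crop (264,216). Locating the knob next.

Run:
```python
from h import *
im,o=load('w8'); H,S,V=cv2.split(cv2.cvtColor(im,cv2.COLOR_BGR2HSV)); H=H.astype(int)
r=(((H<8)|(H>172))&(S>170)&(V>120)).astype(np.uint8); r[:,:250]=0; r[:,310:]=0; r[170:]=0
c=max(cv2.findContours(r,0,2)[0],key=cv2.contourArea); (u,v),rr=cv2.minEnclosingCircle(c); k=plane('wrist',[[u,v]],.176,o)[0]; print(u,v,rr,k,k[:2]-[.5093,-.224],np.degrees(np.arctan2(k[1]+.224,k[0]-.5093)),np.hypot(k[1]+.224,k[0]-.5093))
cv2.imwrite('pics/w8d.png',cv2.resize(im[100:260,230:340],None,fx=3.5,fy=3.5,interpolation=2))
```

```text
277.9375 138.625 15.125228881835938 [ 0.53089244 -0.16562515  0.176     ] [0.02159244 0.05837485] 69.70092370891177 0.06224031408639683
```

View pics/w8d.png

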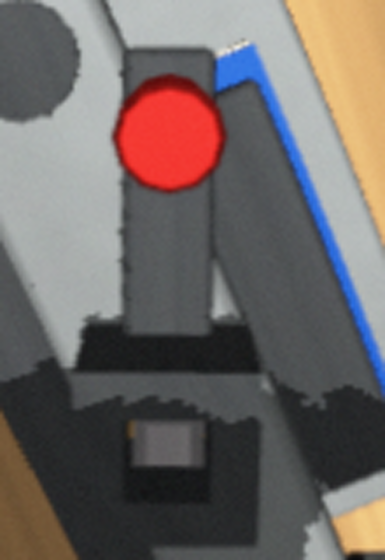

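```bash
python3 -m crank '[[[0.178,0.473,0,0,0,0,50],[0.178,0.473,0,0,0,0,50],[0,0,0,0,0,0,50],[0,0,-0.4,0,0,0,50],[0,0,-0.4,0,0,0,50],[0,0,-0.16,0,0,0,50],[0,0,0,0,0,0,50],[0,0,0,0,0,0,50]]]' 25
python3 - <<'E'
from h import *
o=manip.get_obs();print(np.array(o['position'])-[.5296,-.1676,0])
t=np.radians(70-15*np.arange(25)); 
for i in range(24): print(f"[{np.cos(t[i+1])-np.cos(t[i]):.3f},{np.sin(t[i+1])-np.sin(t[i]):.3f},0,0,0,0,5],",end='' if i%8!=7 else '\n')
E
```

```text
clock: 18.2
position: [0.5307, -0.1672, 0.1481]
ee_rot: [0.985, -0.172, 0.001, 0.0]
ft_force: [0.5, -0.6, 0.1]
grip_width: 0.585
[0.00105267 0.00038012 0.14813699]
[0.232,-0.121,0,0,0,0,5],[0.192,-0.176,0,0,0,0,5],[0.140,-0.220,0,0,0,0,5],[0.078,-0.249,0,0,0,0,5],[0.011,-0.261,0,0,0,0,5],[-0.057,-0.255,0,0,0,0,5],[-0.121,-0.232,0,0,0,0,5],[-0.176,-0.192,0,0,0,0,5],
[-0.220,-0.140,0,0,0,0,5],[-0.249,-0.078,0,0,0,0,5],[-0.261,-0.011,0,0,0,0,5],[-0.255,0.057,0,0,0,0,5],[-0.232,0.121,0,0,0,0,5],[-0.192,0.176,0,0,0,0,5],[-0.140,0.220,0,0,0,0,5],[-0.078,0.249,0,0,0,0,5],
[-0.011,0.261,0,0,0,0,5],[0.057,0.255,0,0,0,0,5],[0.121,0.232,0,0,0,0,5],[0.176,0.192,0,0,0,0,5],[0.220,0.140,0,0,0,0,5],[0.249,0.078,0,0,0,0,5],[0.261,0.011,0,0,0,0,5],[0.255,-0.057,0,0,0,0,5],
```

```bash
python3 -m crank '[[[0,0,0,0,0,0,5],[0,0,0,0,0,0,5],[0,0,0,0,0,0,5],[0,0,0,0,0,0,5],[0,0,0,0,0,0,5]]]' 25
```

```text
clock: 18.82
position: [0.5305, -0.1669, 0.1476]
ee_rot: [0.985, -0.172, 0.0, -0.0]
ft_force: [0.8, 0.3, 3.4]
grip_width: 0.197
```

```bash
python3 -m crank '[[[0.232,-0.121,0,0,0,0,5],[0.192,-0.176,0,0,0,0,5],[0.140,-0.220,0,0,0,0,5],[0.078,-0.249,0,0,0,0,5],[0,0,0,0,0,0,5]]]'
```

```text
clock: 19.45
position: [0.5693, -0.2148, 0.1476]
ee_rot: [0.985, -0.173, 0.0, -0.0]
ft_force: [-1.4, 0.4, 6.9]
grip_width: 0.199
```

```bash
python3 -m crank '[[[0.011,-0.261,0,0,0,0,5],[-0.057,-0.255,0,0,0,0,5],[-0.121,-0.232,0,0,0,0,5],[-0.176,-0.192,0,0,0,0,5],[-0.220,-0.140,0,0,0,0,5],[-0.249,-0.078,0,0,0,0,5],[-0.261,-0.011,0,0,0,0,5],[0,0,0,0,0,0,5]]]'
```

```text
clock: 20.45
position: [0.5042, -0.2856, 0.1483]
ee_rot: [0.985, -0.173, 0.001, 0.001]
ft_force: [-0.8, -4.3, 6.8]
grip_width: 0.198
```

```bash
python3 -m crank '[[[-0.255,0.077,0,0,0,0,5],[-0.232,0.121,0,0,0,0,5],[-0.192,0.176,0,0,0,0,5],[-0.140,0.220,0,0,0,0,5],[-0.078,0.249,0,0,0,0,5],[-0.011,0.261,0,0,0,0,5],[0.057,0.255,0,0,0,0,5],[0,0,0,0,0,0,5]]]'
```

```text
clock: 21.45
position: [0.4537, -0.2013, 0.1483]
ee_rot: [0.985, -0.171, 0.0, 0.0]
ft_force: [-7.3, 2.4, 12.3]
grip_width: 0.198
```

```bash
python3 -m crank '[[[0.131,0.202,0.01,0,0,0,5],[0.176,0.192,0,0,0,0,5],[0.220,0.140,0,0,0,0,5],[0.249,0.078,0,0,0,0,5],[0.261,0.011,0,0,0,0,5],[0.255,-0.057,0,0,0,0,5],[0.232,-0.121,0,0,0,0,5],[0,0,0,0,0,0,5]]]'
```

```text
clock: 22.45
position: [0.5458, -0.1766, 0.1479]
ee_rot: [0.985, -0.172, 0.0, 0.0]
ft_force: [-1.4, -2.9, 4.4]
grip_width: 0.198
```

Run:
```python
from h import *
s,d,_=snap('scene','s9'); cv2.imwrite('pics/s9c.png',cv2.resize(s[130:300,50:240],None,fx=3.5,fy=3.5,interpolation=2));
```

```text
(no output)
```

View pics/s9c.png

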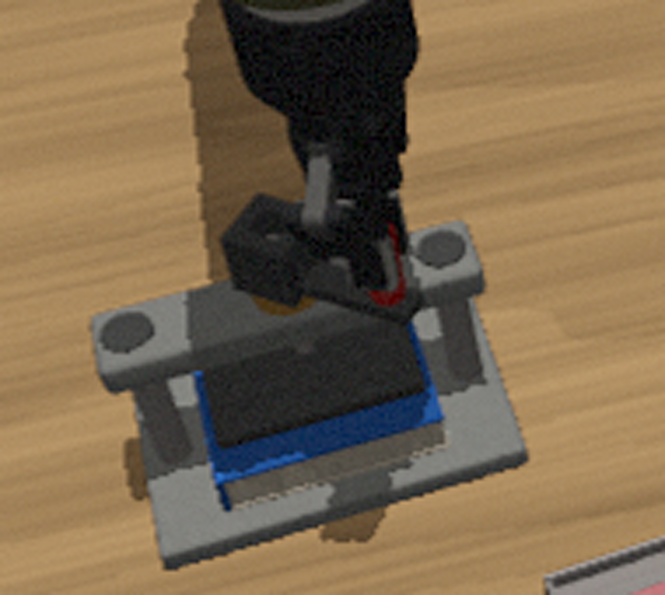

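The plate has sunk visibly after one full turn, at crop (320,390), and the crank is still seated with the knob in the jaws at (385,270). Second turn.

```bash
python3 -m crank '[[[0.172,-0.166,0,0,0,0,5],[0.130,-0.210,0,0,0,0,5],[0.078,-0.249,0,0,0,0,5],[0.011,-0.261,0,0,0,0,5],[-0.057,-0.255,0,0,0,0,5],[-0.121,-0.232,0,0,0,0,5],[-0.176,-0.192,0,0,0,0,5],[0,0,0,0,0,0,5]]]'
```

```text
clock: 23.5
position: [0.5478, -0.2712, 0.1486]
ee_rot: [0.985, -0.173, 0.001, 0.0]
ft_force: [1.1, -1.9, 6.9]
grip_width: 0.202
```

```bash
python3 -m crank '[[[-0.220,-0.140,0,0,0,0,5],[-0.249,-0.068,0,0,0,0,5],[-0.261,-0.001,0,0,0,0,5],[-0.255,0.057,0,0,0,0,5],[-0.232,0.121,0,0,0,0,5],[-0.192,0.176,0,0,0,0,5],[-0.140,0.220,0,0,0,0,5],[0,0,0,0,0,0,5]]]'
```

```text
clock: 24.5
position: [0.4536, -0.2485, 0.1487]
ee_rot: [0.985, -0.172, 0.0, 0.001]
ft_force: [-6.5, -2.2, 8.8]
grip_width: 0.199
```

```bash
python3 -m crank '[[[-0.058,0.249,0,0,0,0,5],[-0.001,0.261,0,0,0,0,5],[0.057,0.255,0,0,0,0,5],[0.121,0.232,0,0,0,0,5],[0.176,0.192,0,0,0,0,5],[0,0,0,0,0,0,5]]]'
python3 - <<'E'
from h import *
s,d,o=snap('scene','s10');p=o['position']; print(np.degrees(np.arctan2(p[1]+.224,p[0]-.5093)))
cv2.imwrite('pics/s10c.png',cv2.resize(s[150:290,60:220],None,fx=4,fy=4,interpolation=2));
E
```

```text
clock: 25.25
position: [0.4736, -0.1759, 0.1485]
ee_rot: [0.985, -0.171, 0.002, -0.0]
ft_force: [2.3, -0.6, 4.4]
grip_width: 0.198
126.56613253676622
```

View pics/s10c.png

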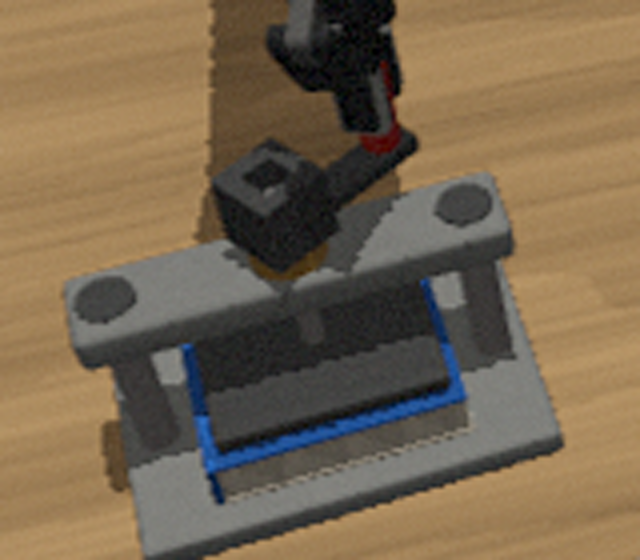

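Plate nearly down. Continuing in small steps while I watch the tangential force.

```bash
python3 -m crank '[[[0.220,0.140,0,0,0,0,5],[0.249,0.078,0,0,0,0,5],[0,0,0,0,0,0,5]]]'; python3 -m crank '[[[0.174,0.022,0,0,0,0,5],[0,0,0,0,0,0,5]]]'
```

```text
clock: 25.68
position: [0.5006, -0.1643, 0.1479]
ee_rot: [0.985, -0.172, 0.0, 0.001]
ft_force: [2.1, -7.1, 3.2]
grip_width: 0.195
clock: 25.92
position: [0.5102, -0.1635, 0.1477]
ee_rot: [0.985, -0.173, -0.0, 0.001]
ft_force: [-0.3, -7.6, 3.8]
grip_width: 0.197
```

```bash
python3 -m crank '[[[0.174,-0.03,0,0,0,0,5],[0,0,0,0,0,0,5]]]'; python3 -m crank '[[[0.168,-0.055,0,0,0,0,5],[0,0,0,0,0,0,5]]]'
```

```text
clock: 26.18
position: [0.5206, -0.1646, 0.1475]
ee_rot: [0.985, -0.173, -0.0, 0.0]
ft_force: [-2.1, -6.2, 4.5]
grip_width: 0.196
clock: 26.42
position: [0.5305, -0.1675, 0.1475]
ee_rot: [0.985, -0.172, -0.001, 0.0]
ft_force: [-1.9, -5.4, 3.3]
grip_width: 0.202
```

```bash
python3 -m crank '[[[0.081,-0.037,0,0,0,0,5],[0,0,0,0,0,0,5]]]'; python3 -m crank '[[[0.077,-0.040,0,0,0,0,5],[0,0,0,0,0,0,5]]]';  python3 -m crank '[[[0.074,-0.046,0,0,0,0,5],[0,0,0,0,0,0,5]]]'
```

```text
clock: 26.68
position: [0.5349, -0.1692, 0.1475]
ee_rot: [0.985, -0.172, -0.001, 0.0]
ft_force: [-3.9, -4.8, 3.6]
grip_width: 0.2
clock: 26.92
position: [0.5394, -0.1715, 0.1474]
ee_rot: [0.985, -0.172, -0.001, 0.0]
ft_force: [-4.0, -3.7, 4.0]
grip_width: 0.196
clock: 27.18
position: [0.5438, -0.1743, 0.1474]
ee_rot: [0.985, -0.172, -0.001, 0.0]
ft_force: [-4.2, -3.6, 3.6]
grip_width: 0.196
```

Run:
```python
from h import *
s,d,o=snap('scene','s11'); 
cv2.imwrite('pics/s11c.png',cv2.resize(s[190:280,80:210],None,fx=6,fy=6,interpolation=2));
```

```text
(no output)
```

View pics/s11c.png

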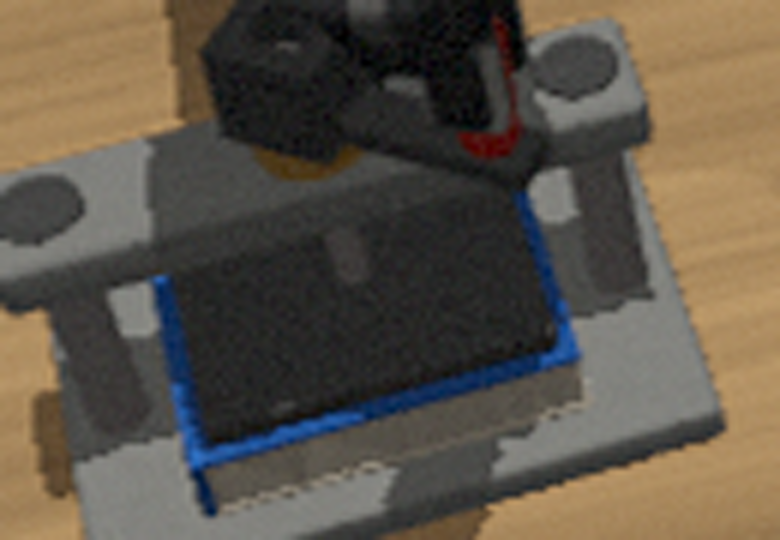

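The plate looks flat on the blue cover, with no gap at crop (380,410). Two or three more small steps should show resistance.

```bash
python3 -m crank '[[[0.069,-0.052,0,0,0,0,5],[0,0,0,0,0,0,5]]]';  python3 -m crank '[[[0.064,-0.058,0,0,0,0,5],[0,0,0,0,0,0,5]]]'
```

```text
clock: 27.48
position: [0.5478, -0.1773, 0.1474]
ee_rot: [0.985, -0.172, -0.001, 0.0]
ft_force: [-5.2, -3.9, 3.8]
grip_width: 0.196
clock: 27.72
position: [0.5516, -0.1807, 0.1474]
ee_rot: [0.985, -0.172, -0.001, 0.0]
ft_force: [-5.5, -3.5, 3.8]
grip_width: 0.199
```

```bash
python3 -m crank '[[[0,0,0,0,0,0,50],[0,0,0,0,0,0,50],[0,0,0,0,0,0,50],[0,0,0,0,0,0,50],[0,0,0.5,0,0,0,60],[0,0,0.6,0,0,0,70],[0,0,0,0,0,0,85],[0,0,0,0,0,0,85]]]' 40
python3 - <<'E'
from h import *
im,d,o=snap('wrist','w12'); print(o['position'])
E
```

```text
clock: 28.72
position: [0.5525, -0.1801, 0.2134]
ee_rot: [0.985, -0.172, -0.0, 0.0]
ft_force: [0.4, 0.4, 0.0]
grip_width: 0.995
[ 0.55250251 -0.18014034  0.21340001]
```

View pics/w12.png

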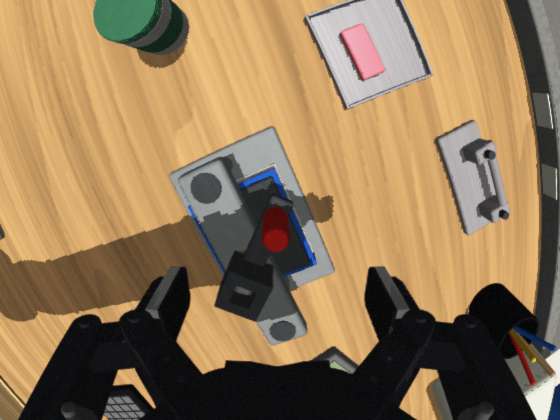

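The crank remains on the shaft, hub at (243,288) and knob at (276,230), and the fingers are free. Going to the canister.

```bash
python3 -m crank '[[[-0.2,0.6,0,0,0,0,85],[-0.27,0.85,0,0,0,0,85],[-0.27,0.85,0,0,0,0,85],[-0.27,0.6,0,0,0,0,85],[0,0,-0.4,0,0,0,85],[0,0,0,0,0,0,85],[0,0,0,0,0,0,85]]]'
python3 - <<'E'
from h import *
im,o=None,None
im,d,o=snap('wrist','w13'); t,_,_=snap('top','t13'); s,_,_=snap('scene','s13'); print(o['position'])
H,S,V=cv2.split(cv2.cvtColor(im,cv2.COLOR_BGR2HSV)); H=H.astype(int)
g=((H>65)&(H<95)&(S>100)).astype(np.uint8)
c=max(cv2.findContours(g,0,2)[0],key=cv2.contourArea); print(cv2.boundingRect(c)); c=c[:,0]
for f in (0,.5):
    b=cv2.boundingRect(c.reshape(-1,1,2)); cc=c[c[:,1]>b[1]+f*b[3]]
    P=plane('wrist',cc,.105,o)[:,:2]; A=np.c_[2*P,np.ones(len(P))]; q=np.linalg.lstsq(A,(P**2).sum(1),rcond=None)[0]; print('lid',q[:2],np.sqrt(q[2]+q[0]**2+q[1]**2))
u,v=map(int,proj('scene',[[.509,-.224,.144]])[0]);u2,v2=map(int,proj('top',[[.509,-.224,.144]])[0])
cv2.imwrite('pics/c13.png',np.hstack([cv2.resize(s[v-50:v+80,u-65:u+65],(400,400),interpolation=2),cv2.resize(t[v2-50:v2+50,u2-50:u2+50],(400,400),interpolation=2)]))
E
```

```text
clock: 29.65
position: [0.4922, -0.0066, 0.19]
ee_rot: [0.985, -0.172, -0.0, -0.0]
ft_force: [-0.8, 0.5, 0.1]
grip_width: 0.993
[ 0.49222949 -0.00662475  0.19004836]
(222, 135, 81, 81)
lid [0.4925762  0.02329916] 0.02939816100117452
lid [0.49214828 0.02268243] 0.028978201854604188
```

View pics/c13.png

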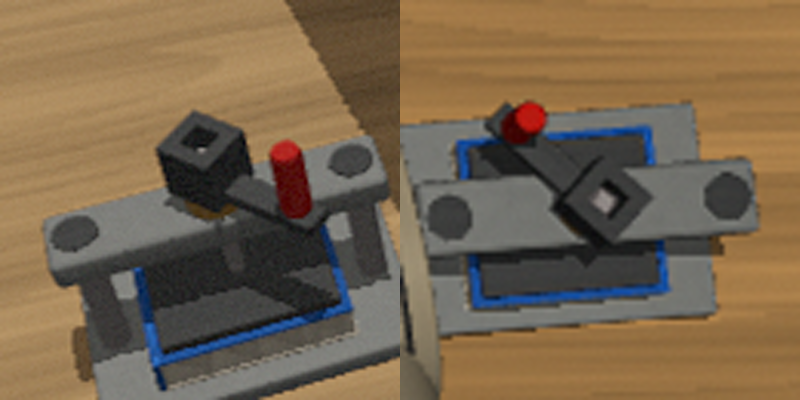

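View pics/w13.png

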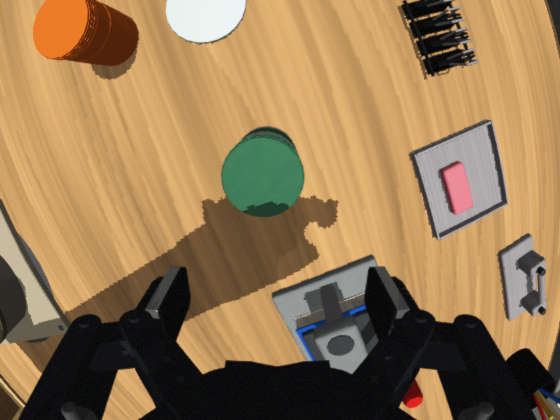

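The crank sits on the collar and the plate is on the report. The canister lid is at (262,175), at (0.4925, 0.023). I'll check the plate height by depth and grip the canister.

```bash
python3 - <<'E'
from h import *
z=np.load('pics/t13.npz'); C=cloud('top',z['d']); im=z['im']; B,G,Rr=[im[...,i].astype(int) for i in range(3)]
k=(C[...,1]>-.262)&(C[...,1]<-.19)&(C[...,0]>.455)&(C[...,0]<.475); dark=k&(im.max(2)<90); P=C[dark]; print('plate near',len(P),np.median(P[:,2]))
k=(C[...,1]>-.262)&(C[...,1]<-.215)&(C[...,0]>.545)&(C[...,0]<.56); dark=k&(im.max(2)<90); P=C[dark]; print('plate far',len(P),np.median(P[:,2]))
bl=(B>Rr+80)&(np.abs(C[...,0]-.509)<.08)&(np.abs(C[...,1]+.224)<.1); print('blue',bl.sum(),np.percentile(C[bl][:,2],[25,50,75]))
t0=np.load('pics/top0.npz'); C0=cloud('top',t0['d']); print('plate start',np.median(C0[dark][:,2]))
E
python3 -m crank '[[[0,0.25,0,0,0,0,85],[0,0.25,0,0,0,0,85],[0,0,-0.5,0,0,0,85],[0,0,-0.6,0,0,0,85],[0,0,-0.6,0,0,0,85],[0,0,-0.3,0,0,0,85],[0,0,0,0,0,0,85],[0,0,0,0,0,0,85]]]' 40
```

```text
plate near 167 0.04789833849808223
plate far 80 0.0479074009117888
blue 200 [0.03835494 0.03999401 0.04132322]
plate start 0.08267017250876585
clock: 30.8
position: [0.493, 0.0242, 0.0712]
ee_rot: [0.985, -0.172, 0.001, -0.0]
ft_force: [0.4, -0.1, 0.5]
grip_width: 0.993
```

```bash
python3 -m crank '[[[0,-0.01,-0.1,0,0,0,85],[0,0,0,0,0,0,85],[0,0,0,0,0,0,45],[0,0,0,0,0,0,45],[0,0,0,0,0,0,45],[0,0,0,0,0,0,45],[0,0,0,0,0,0,45],[0,0,0,0,0,0,45]]]' 40
```

```text
clock: 31.8
position: [0.4923, 0.0233, 0.0643]
ee_rot: [0.985, -0.172, 0.0, 0.0]
ft_force: [-2.4, 0.5, 6.4]
grip_width: 0.694
```

```bash
python3 -m crank '[[[0,0,0.3,0,0,0,45],[0,0,0.6,0,0,0,45],[0,0.4,0,0,0,0,45],[0,0.8,0,0,0,0,45],[-0.05,0.8,0,0,0,0,45],[-0.05,0.8,0,0,0,0,45],[0,0,0,0,0,0,45],[0,0,0,0,0,0,45]]]'
```

```text
clock: 32.8
position: [0.4862, 0.1907, 0.1183]
ee_rot: [0.985, -0.172, 0.0, 0.0]
ft_force: [-0.1, -0.9, -3.5]
grip_width: 0.695
```

```bash
python3 -m crank '[[[0.015,0.063,-0.2,0,0,0,45],[0,0,-0.3,0,0,0,45],[0,0,-0.2,0,0,0,45],[0,0,-0.05,0,0,0,45],[0,0,0,0,0,0,45],[0,0,0,0,0,0,45]]]'
python3 - <<'E'
from h import *
im,d,o=snap('scene','s14'); print(o['position']); cv2.imwrite('pics/s14c.png',cv2.resize(im[130:230,290:420],None,fx=5,fy=5,interpolation=2))
E
```

```text
clock: 33.55
position: [0.4873, 0.1952, 0.0734]
ee_rot: [0.985, -0.172, 0.0, -0.0]
ft_force: [-0.5, -0.8, -3.1]
grip_width: 0.694
[0.48732756 0.19521101 0.07336602]
```

View pics/s14c.png

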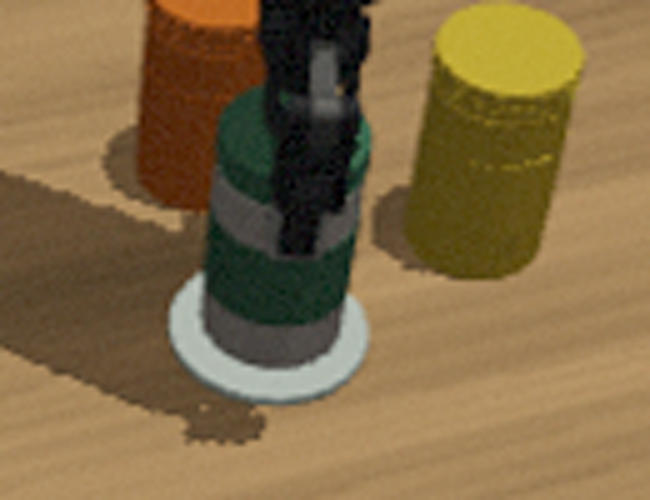

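The canister is centred just above the coaster at crop (272,330), upright. Lowering the last 3 mm.

```bash
python3 -m crank '[[[0,0,-0.025,0,0,0,45],[0,0,-0.02,0,0,0,45],[0,0,0,0,0,0,45]]]'; python3 -m crank '[[[0,0,-0.006,0,0,0,45],[0,0,0,0,0,0,45]]]'
```

```text
clock: 33.98
position: [0.4871, 0.1951, 0.0704]
ee_rot: [0.985, -0.172, 0.0, -0.0]
ft_force: [0.7, -0.7, -1.0]
grip_width: 0.696
clock: 34.22
position: [0.4872, 0.1952, 0.0704]
ee_rot: [0.985, -0.172, 0.0, -0.0]
ft_force: [-2.6, -0.9, 5.3]
grip_width: 0.693
```

```bash
python3 -m crank '[[[0,0,0,0,0,0,80],[0,0,0,0,0,0,85],[0,0,0,0,0,0,85],[0,0,0,0,0,0,85],[0,0,0.5,0,0,0,85],[0,0,0.8,0,0,0,85],[0,0,0.8,0,0,0,85],[0,0,0,0,0,0,85]]]'
python3 -m crank '[[[-0.3,-0.7,0.3,0,0,0,85],[-0.3,-0.7,0,0,0,0,85],[0,-0.8,0,0,0,0,85],[0,0,0,0,0,0,85],[0,0,0,0,0,0,85]]]'
python3 - <<'E'
from h import *
im,d,o=snap('wrist','w15'); s,ds,_=snap('scene','s15'); t,dt,_=snap('top','t15'); print(o['position'],o['clock'])
H,S,V=cv2.split(cv2.cvtColor(t,cv2.COLOR_BGR2HSV)); g=((H>65)&(H<95)&(S>100)).astype(np.uint8)
c=max(cv2.findContours(g[220:280,180:240].copy(),0,2)[0],key=cv2.contourArea)+[180,220]; (u,v),r=cv2.minEnclosingCircle(c); print('lid top',plane('top',[[u,v]],.111),r)
C=cloud('top',dt); k=(np.hypot(C[...,0]-.487,C[...,1]-.1945)<.025)&(C[...,2]>.09); print('lid z',np.median(C[k][:,2]),C[k][:,2].std())
H,S,V=cv2.split(cv2.cvtColor(im,cv2.COLOR_BGR2HSV)); g=((H>65)&(H<95)&(S>100)).astype(np.uint8)
c=max(cv2.findContours(g,0,2)[0],key=cv2.contourArea)[:,0]; P=plane('wrist',c,.111,o)[:,:2]; print('lid wrist',cv2.minEnclosingCircle((P*1000).astype(np.float32)))
E
```

```text
clock: 35.22
position: [0.4887, 0.196, 0.1994]
ee_rot: [0.985, -0.172, 0.003, -0.001]
ft_force: [-0.1, -0.5, -0.4]
grip_width: 0.993
clock: 35.85
position: [0.4509, 0.0635, 0.2134]
ee_rot: [0.985, -0.172, -0.0, -0.0]
ft_force: [-0.8, 1.1, -0.0]
grip_width: 0.995
[0.45085665 0.06346019 0.21341068] 35.85
lid top [[0.48615732 0.20458556 0.111     ]] 12.093486785888672
lid z 0.11180120482517975 0.0018762579280599675
lid wrist ((486.871826171875, 193.4347381591797), 30.137914657592773)
```

View pics/s15.png

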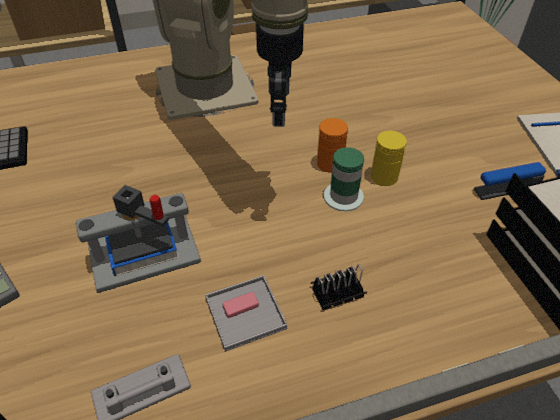

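View pics/t15.png

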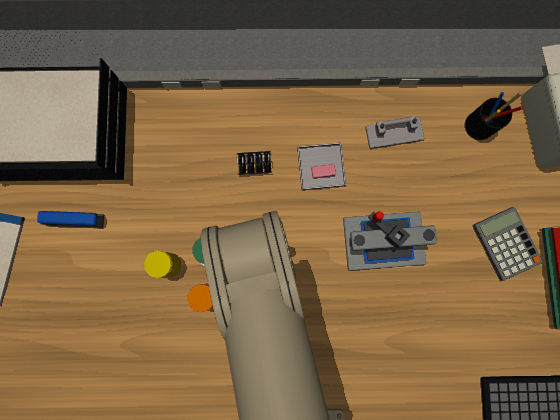

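The scene view shows the canister centred and upright on the coaster at (345,180), the crank on the press at (128,200), and the clips and eraser where they were. The wrist view puts the canister about 1 mm from the coaster's centre. The top view's lid reading is unusable because the arm hides part of the lid. Handing in.

```bash
python3 -c "
from workcell import manip
print(manip.hand_in())"
```

```text
the job is handed in; nothing more can be done
None
```

The job is done and handed in at about 36 s of the 72 s allowed. The hand-in reports no verdict, so what follows rests on my own checks.

**What I did:** I stood the canister on the clear strip of desk and seated the crank on the square shaft, touching the collar with about 6 N. I wound the crank about 744° clockwise, or about 13.0 rad plus whatever the shaft had at the start. Then I released the knob and put the canister back on the coaster.

**Last checks that agreed:**
- **Plate:** its top is at about 48 mm, against 49 mm expected when it rests on the report, and no gap shows in the picture. I felt no clear rise in turning force at contact, so the end of winding rests on the angle and this depth reading.
- **Crank:** it still sits on the collar in the scene and top views.
- **Canister:** the wrist view puts it at (0.487, 0.193), about 1 mm from the coaster's centre at (0.487, 0.1945). It stands upright with its lid at about 111 mm.
- **Bystanders:** the clips and eraser look unmoved in the pictures.
- **Gripper:** open and clear of everything.

**Check that disagreed:** the top camera put the lid about 10 mm off (y = 0.205). The arm was hiding part of the lid, so I disregarded it.

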